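Load the sample carrier and bring the inspection wand over its window

ROBOT

A 6-joint arm with a two-finger parallel gripper is mounted at the origin on a cart in front of the work surface, level with it; the furniture and walls round the work are solid. World frame = base frame: x ahead of the robot, y to its left, z up, the work surface at z = 0. Lengths are in m, angles in rad, forces in N, time in s.
With the tool pointing down it reaches from about 0.35 to 0.775 m from the base axis. Payload 5.5 kg.
Tool frame: the origin (TCP) lies where the fingers leave the gripper's body, on its centre line; the fingertips stand env.tip_reach ahead of it and the grasp point (between the pads) lies 54 mm ahead of it (env.tip_reach is the distance from the TCP to the fingertips, in m); z points along the fingers, y is the line along which they close (so a half turn about z gives the same grasp; the last joint's range is limited). The gripper opens to 85 mm and grips with 20 to 120 N. Pads are 22 mm wide; open, the fingers measure 114 mm over their backs; the gripper's body (76 mm by 85 mm) begins 54 mm behind the grasp point. The pads swing forward as they close: fully open they stand 13 mm farther back than shut.
Start: joints at [1.182, 0.313, 0.046, 1.304, 0, 1.431], TCP at [0.142, 0.557, 0.304] pointing down, gripper open.
Joint ranges: [-2.76, 2.76], [-0.86, 1.69], [-1.03, 1.26], [-2.2, 2.34], [-1.47, 1.5], [-3.14, 3.14]. Speed limits (rad/s): [2.57, 2.57, 3.14, 3.14, 3.14, 3.14].

INTERFACE

Orientations are given as a unit quaternion [w, x, y, z].
In Python, from workcell import status, optics, hand_in, env gives the robot as it stands.
- The arm moves only by the shell command python3 -m handwheel 'ROWS' [FORCE]. ROWS is a JSON object whose one key "deltas" holds a list of rows, each a list of 5 numbers: the opening, from -1 (shut) to 1 (fully open), then the shift along the tool's x, y, z in units of 40 mm (1.0 is 40 mm), then the turn about the tool's z in units of 10 degrees (1.0 is 10 degrees). In form: {"deltas": [[jaw, x, y, z, roll], ...]}. A call has 1 to 20 rows; each row shifts and turns the commanded pose from where the row before left it, along the tool's axes as they then stand; what a row does not reach is not made up. A row lasts 1/8 s, in which the tool goes at most 62.5 mm and 10.7 degrees, less where a joint would pass 70% of its speed; a pose out of reach is approached as far as the arm can. A call is refused whole if a number of a shift passes 1 or a number of a turn 1, either way. A call with a gripper value outside its range is refused whole. The fingers move at their own pace and stop on an object; FORCE is the grip in N (left out, the last holds). Time passes only in rows, so rows that do not move let the fingers close. It gives the time, the measured TCP pose, the force, the opening and the grip force at its end, in the units of the state.
- status.get_state(): the state, without advancing time (a new reading comes with each control period).
- optics.read_camera(name): name is "side" or "top" or "wrist"; returns a dict with "frame" (400x640x3 uint8, red, green, blue), "depth" (400x640 float32, m along the optical axis (not along the pixel's ray), 0 where there is no reading), "vfov" (degrees; the focal length in pixels is half the picture's height over the tangent of half this angle, whatever the lens; pixels are square), "cx", "cy" (the principal point, pixels), "origin" and "attitude" of the camera in the world. Camera axes: x right, y down, z forward; pixel columns grow to the right and rows downward; lengths in m; the calibration is good to about 2 mm. A picture is of the moment at which its call begins.
- hand_in(): hands the job in; it is judged then, once.
The state is a dict: "clock": time; "joint_pos": joint angles; "qvel": joint speeds; "tau": joint torques, N m; "tcp_pos": TCP position; "orientation": TCP orientation; "wrist_force": force on the tool from outside, world axes, zero at the start; "ft_torque": the same for the moment, N m; "finger_gap": finger opening in m; "grip_force": force on a finger pad.
Only numpy, scipy, OpenCV 4.12 (cv2) and the standard library are available. Lean on these libraries where they do the work, as an engineer would, in place of code of your own. Each camera call takes 0.05 s, during which the arm holds its last target. There are 200 camera calls.

TASK

Slide the sample carrier, sample end first, into the slot of the viewing stage until it stops, and let go of it. Then draw the inspection wand out of its leaning holder, turn it upright with the lens down, and finish while holding it still over the middle of the stage's window, the lens about 5 cm above the window and the wand touching nothing but the fingers. Leave the other things on the table where they are.

Things in the scene. Friction and masses are not known exactly. Their poses are not given: they have to be found in the camera images.
- carrier: sample carrier: flat bare-metal slab 150 (x) x 50 (y) x 10 (z) mm, 0.13 kg, lying on the table. Origin: centre of its underside. +x points to the sample end, which enters the slot first and at the start points roughly away from the robot. The other end, with four dark cross lines, is the grip: take it across the 50 mm width at x = -0.055; that part stays outside the stage
- coupon (a point): centre of the brown round sample (29 mm across) inlaid flush in the carrier's top, 35 mm ahead of its middle (carrier frame 0.035, 0, 0.010)
- stage: viewing stage: white low box fixed to the table, 100 x 86 x 23 mm, with a flat slot open at its front (-x). Origin: at table level under the window's middle. Slot along +x at y = 0, floor at z = 0.005, roof at 0.019, 53 mm wide (1.5 mm play each side). Its stop is a wall at x = 0.040: fully home the carrier's origin is at (-0.035, 0, 0.005), 65 mm of it stay outside and the sample is mid-window
- mouth (a point): middle of the slot's mouth on the slot floor (stage frame -0.045, 0, 0.005). Roof and tight side walls begin here; up to 20 mm ahead of it (-x) lie a floor apron with a bevelled edge, side wings that flare the mouth to about 65 mm, and a short raised roof lip, top at z = 0.028
- window (a point): centre of the square 45 x 45 mm opening in the stage's roof, at the height of the roof's upper face (stage frame 0, 0, 0.023)
- wand: inspection wand: white bar 20 (x) x 24 (y) mm, 140 mm long, 0.09 kg, with a dark round lens barrel (18 mm across, 15 mm long) at one end. Origin: middle of the lens face; +z runs from lens to tail. It starts lens down in the holder, leaning 45 degrees, tail towards the holder's -x (roughly to the robot), its y axis level; z = 0.08 to 0.13 is free: grip across y at about z = 0.105
- holder: grey holder fixed to the table: base 110 (x) x 75 (y) x 12 mm and a square sleeve leaning 45 degrees back to -x. Origin: centre of the underside. Sleeve floor at (0.030, 0, 0.027), 60 mm deep along its axis (-0.707, 0, 0.707), 24 x 28 mm inside (2 mm play each side), with a tongue under the wand to 78 mm. Pulled along that axis by 80 mm or more, the wand is free
- petri_dish: bystander: petri dish 93 mm across, 16 mm high; origin under its middle; leave it alone
- jar_cap: bystander: metal screw cap 43 mm across, 14 mm high; origin under its middle; leave it alone
- timer: bystander: white kitchen timer 62 x 62 x 22 mm; origin under its middle; leave it alone
Things that resemble listed ones, but are neither listed nor needed, are in the scene too. What is shaped like the stage but green or yellow is not meant.

How it is judged:
On the way, in this order (a step that is already met when the one before it is completed fails the run):
1. the carrier is fully home in the slot, sample under the window, and let go (horizontal distance between coupon and window below 0.006 m and angle between the x axis of carrier and the x axis of stage, either way round below 0.08 rad and z of carrier in the frame of stage between 0.003 and 0.009 m and angle between carrier's own z axis and vertical below 0.08 rad and contact force between the fingers and carrier below 0.2 N), for 0.2 s.
2. the wand is drawn out of the holder and held clear of it (distance between wand and holder above 0.12 m and height (world z) of wand above 0.06 m and contact force between the fingers and wand above 1 N), for 0.2 s.
At the end, for the whole second after the job is handed in: Carrier let go and home (sample within 6 mm of the window centre, flat, within 4.5 degrees of the slot). Wand held by the fingers alone, still, upright within 8 degrees, lens down, within 12 mm of the window centre seen from above and 30 to 75 mm above it (horizontal distance between coupon and window below 0.006 m and angle between the x axis of carrier and the x axis of stage, either way round below 0.08 rad and z of carrier in the frame of stage between 0.003 and 0.009 m and angle between carrier's own z axis and vertical below 0.08 rad and horizontal distance between wand and window below 0.012 m and z of wand in the frame of window between 0.03 and 0.075 m and angle between wand's own z axis and vertical below 0.14 rad and linear speed of wand below 0.02 m/s and angular speed of wand below 0.2 rad/s and contact force between the fingers and wand above 1 N and contact force between wand and stage below 0.1 N and contact force between wand and carrier below 0.1 N and contact force between wand and holder below 0.1 N); the arm keeps its last pose, push and grip.
It fails at once if a bystander (petri dish, screw cap or timer) was moved by more than 30 mm (distance of any of petri_dish, jar_cap, timer from where it was at the start of the episode above 0.03 m).
It also fails if it takes over 64 s, if anything falls off the work surface, if the arm or the gripper's body presses on something with over 40 N, if the wrist force passes 120 N, or if a joint passes its speed limit or range.

## Working session

There is one attempt and no reset: what is moved stays moved. The work goes in short steps, Python scripts to look and compute and a shell command to move; the robot and the scene stay as the last step left them, time stands still between calls to the robot, and variables do not carry over. Pictures are saved under pics/ and viewed, at most 10 in all, crops included, and the job is handed in when it is done.

```bash
mkdir -p pics; ls; cat > h.py <<'E'
import numpy as np,cv2
from scipy.spatial.transform import Rotation as R
from workcell import status,optics,env
def q2R(q): q=np.array(q); return R.from_quat(q[[1,2,3,0]]).as_matrix() if q.size==4 else q.reshape(3,3)
def cam(n):
    c=optics.read_camera(n); c['f']=200/np.tan(np.radians(c['vfov'])/2); c['Rm']=q2R(np.array(c['attitude'])); c['o']=np.array(c['origin']); return c
def ray(c,u,v,z):
    d=c['Rm']@np.array([(u-c['cx'])/c['f'],(v-c['cy'])/c['f'],1]); return c['o']+d*(z-c['o'][2])/d[2]
def cloud(c):
    v,u=np.mgrid[:400,:640]; d=c['depth']
    return np.stack([(u-c['cx'])/c['f']*d,(v-c['cy'])/c['f']*d,d],-1)@c['Rm'].T+c['o']
def proj(c,p):
    q=c['Rm'].T@(np.array(p)-c['o']); return q[:2]/q[2]*c['f']+[c['cx'],c['cy']]
E
python3 - <<'E'
from h import *
for n in('top','side'):
    c=cam(n); cv2.imwrite(f'pics/{n}0.png',c['frame'][:,:,::-1]); print(n,c['vfov'],c['cx'],c['cy'],c['o'],c['Rm'].round(3).tolist())
s=status.get_state(); print(s,env.tip_reach); print(q2R(s['orientation']).round(3))
E
```

```text
pics
top 44.53783113323999 320.95973623121466 205.33224411373766 [0.39630726 0.00827943 1.45810911] [[-0.018, -0.993, 0.121], [-1.0, 0.017, -0.012], [0.01, -0.121, -0.993]]
side 55.53651008150082 322.5080206265725 196.34313660853272 [ 0.59982984 -1.06856707  0.59692127] [[1.0, 0.003, -0.01], [0.01, -0.458, 0.889], [-0.002, -0.889, -0.458]]
{'clock': 0.1, 'joint_pos': array([1.18237354e+00, 3.13934566e-01, 4.50987768e-02, 1.30362436e+00,
       2.62371060e-05, 1.43121316e+00]), 'qvel': array([ 0.00014844, -0.00226048,  0.00319585, -0.00017995, -0.00104295,
       -0.0004686 ]), 'tau': array([ 2.64619521e-03, -4.81721485e+01,  2.99244761e+01,  1.26903193e-02,
       -1.18183511e-04,  4.06786029e-06]), 'tcp_pos': array([0.14147393, 0.556971  , 0.30309522]), 'orientation': array([-2.29748928e-04,  1.24099017e-01,  9.92269490e-01, -7.99665713e-04]), 'wrist_force': array([-0.50174261,  0.39164344,  0.70267263]), 'ft_torque': array([-0.00647246, -0.00898456, -0.00800787]), 'grip_force': 0.0, 'finger_gap': 0.0852357965618381} 0.0726
[[-0.969  0.246 -0.001]
 [ 0.246  0.969 -0.002]
 [ 0.    -0.002 -1.   ]]
```

View pics/top0.png

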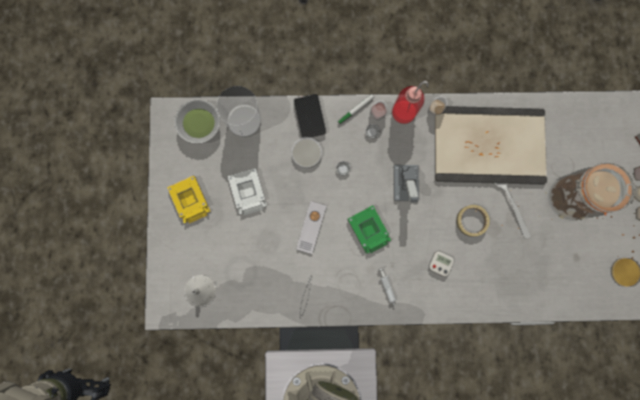

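View pics/side0.png

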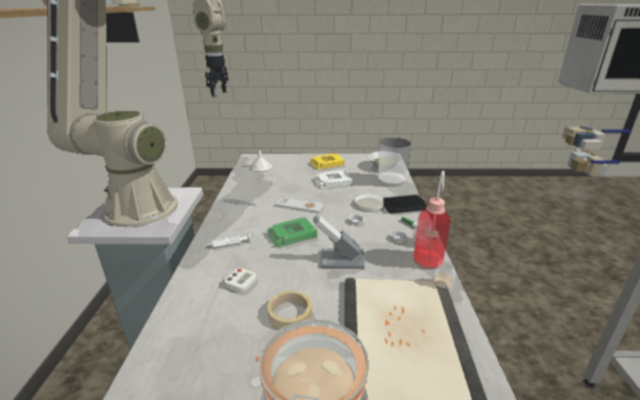

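The top view shows the white stage at about (247,192), the carrier at (312,228) with its sample at (315,215), and the holder with the wand at (405,185). The green and yellow decoys are at (370,230) and (188,200). Next come coarse positions and the wrist view.

```bash
python3 - <<'E'
from h import *
c=cam('top')
for n,u,v,z in [('stage',247,190,.023),('carr',312,228,.01),('coupon',315,215,.01),('holder',405,185,.02),('wandtip',410,190,.1),('dish',307,153,.016),('cap',343,170,.014),('timer',441,264,.022),('green',370,230,.02)]:
    print(n,ray(c,u,v,z).round(3))
w=cam('wrist'); s=status.get_state(); print(w['vfov'],w['cx'],w['cy'],(q2R(s['orientation']).T@(w['o']-s['tcp_pos'])).round(4),(q2R(s['orientation']).T@w['Rm']).round(3).tolist())
E
```

```text
stage [0.62  0.209 0.023]
carr [0.505 0.018 0.01 ]
coupon [0.544 0.008 0.01 ]
holder [ 0.628 -0.262  0.02 ]
wandtip [ 0.601 -0.26   0.1  ]
dish [0.731 0.029 0.016]
cap [ 0.678 -0.078  0.014]
timer [ 0.392 -0.358  0.022]
green [ 0.495 -0.153  0.02 ]
69.56107730875023 316.06529627747165 192.3736159721053 [ 0.0799 -0.0008 -0.0694] [[-0.001, -0.951, -0.309], [1.0, -0.001, -0.001], [0.0, -0.309, 0.951]]
```

```bash
python3 -m handwheel '{"deltas":[[1,-0.82,-0.63,0,0],[1,-0.82,-0.63,0,0],[1,-0.82,-0.63,0,0],[1,-0.82,-0.63,0,0],[1,-0.82,-0.63,0,0],[1,-0.82,-0.63,0,0],[1,-0.82,-0.63,0,0],[1,-0.82,-0.63,0,0],[1,-0.82,-0.63,0,0],[1,-0.82,-0.63,0,0],[1,-0.82,-0.63,0,0],[1,-0.82,-0.63,0,0],[1,-0.82,-0.63,0,0],[1,-0.82,-0.63,0,0],[1,0,0,0,0],[1,0,0,0,0]]}'
python3 - <<'E'
from h import *
w=cam('wrist'); cv2.imwrite('pics/w1.png',w['frame'][:,:,::-1]); np.savez('w1.npz',**{k:w[k] for k in('frame','depth','Rm','o','f','cx','cy')})
s=status.get_state(); print(s['tcp_pos'],q2R(s['orientation']).round(3).tolist())
E
```

```text
clock: 2.2
tcp_pos: [0.4994, 0.1024, 0.3036]
orientation: [-0.001, 0.124, 0.992, 0.0]
wrist_force: [-0.0, 0.5, 0.5]
finger_gap: 0.0855
grip_force: 0.0
[0.49913101 0.10277684 0.3037124 ] [[-0.969, 0.246, -0.001], [0.246, 0.969, 0.0], [0.001, 0.0, -1.0]]
```

View pics/w1.png

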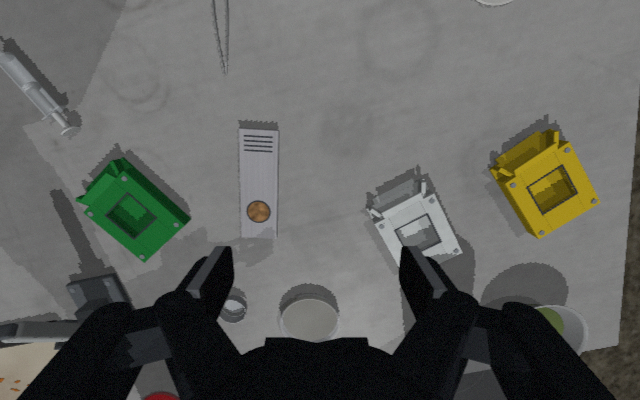

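The wrist view shows the carrier from (259,125) to (259,235), with its sample at (258,211). The white stage's window is at about (418,232) and its mouth at about (397,190). Next I'll measure both.

```bash
python3 - <<'E'
from h import *
w=dict(np.load('w1.npz')); P=cloud(w); Z=P[...,2]; f=w['frame']
t=Z[60:110,260:340]; print('table',np.median(t),t.std())
hsv=cv2.cvtColor(f,cv2.COLOR_RGB2HSV)
# coupon
m=np.zeros((400,640),np.uint8); m[190:235,235:285]=((hsv[190:235,235:285,1]>110))*255
M=cv2.moments(m,True); u,v=M['m10']/M['m00'],M['m01']/M['m00']; cp=ray(w,u,v,.01); print('coupon',u,v,M['m00'],cp)
# carrier from height
h=((Z-np.median(t)>.005)&(Z<.03)).astype(np.uint8); a=np.zeros_like(h); a[105:250,220:300]=h[105:250,220:300]
n,l,st,ce=cv2.connectedComponentsWithStats(a); k=1+st[1:,4].argmax(); ys,xs=np.where(l==k)
pts=np.array([ray(w,x,y,.01)[:2] for x,y in zip(xs,ys)],np.float32); r=cv2.minAreaRect(pts); print('carrier rect',r,st[k])
# stage roof
a[:]=0; q=((Z>.017)&(Z<.034)).astype(np.uint8); a[160:270,350:475]=q[160:270,350:475]
n,l,st,ce=cv2.connectedComponentsWithStats(a); k=1+st[1:,4].argmax(); ys,xs=np.where(l==k)
pts=P[l==k]; print('stage',st[k],cv2.minAreaRect(pts[:,:2].astype(np.float32)),np.median(pts[:,2]))
cr=f[110:280,220:480,::-1]; cv2.imwrite('pics/c1.png',cv2.resize(cr,None,fx=3,fy=3,interpolation=cv2.INTER_CUBIC))
E
```

```text
table -0.0003979925562459241 0.025021591683375987
coupon 258.0551948051948 211.17857142857142 308.0 [0.54199771 0.00956701 0.01      ]
carrier rect ((0.5087024569511414, 0.021458838135004044), (0.05031071975827217, 0.14984698593616486), 72.38311004638672) [ 239  128   40  111 4168]
stage [ 370  182   93   86 3097] ((0.6199496984481812, 0.20956791937351227), (0.11951100826263428, 0.08608834445476532), 15.88547420501709) 0.022736546836457372
```

View pics/c1.png

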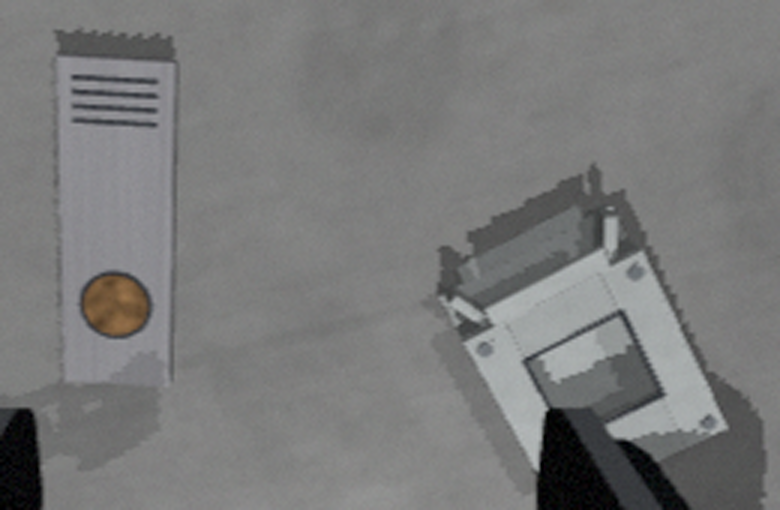

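The carrier rectangle measures 50.3 x 149.8 mm, with its centre at (0.5087, 0.0215) and yaw −17.8°, which fits the given sizes. In the crop, the stage window's corners are at about (525,360), (622,312), (663,393) and (565,430). I'll move over the grip and cross-check the stage.

```bash
python3 - <<'E'
from h import *
w=dict(np.load('w1.npz'))
pc=[ray(w,220+a/3,110+b/3,.023)[:2] for a,b in [(525,360),(622,312),(663,393)]]
print(np.round(pc,4), 'centre',(pc[0]+pc[2])/2, 'sides',np.linalg.norm(pc[1]-pc[0]),np.linalg.norm(pc[2]-pc[1]),'yaw',np.degrees(np.arctan2(*(pc[2]-pc[1])[::-1])))
sc=[ray(w,220+a/3,110+b/3,.023)[:2] for a,b in [(465,342),(645,250),(727,430)]] # roof front L,R, rear R
print(np.round(sc,4),np.linalg.norm(sc[1]-sc[0]),np.linalg.norm(sc[2]-sc[1]),'yaw',np.degrees(np.arctan2(*(sc[2]-sc[1])[::-1])))
E
python3 -m handwheel '{"deltas":[[1,0.32,-0.9,0.5,0.35],[1,0.32,-0.92,0.5,0],[1,0,0,0.9,0],[1,0,0,0.9,0],[1,0,0,0.9,0],[1,0,0,0.9,0],[1,0,0,0,0],[1,0,0,0,0]]}'
python3 - <<'E'
from h import *
w=cam('wrist'); cv2.imwrite('pics/w2.png',w['frame'][:,:,::-1])
s=status.get_state(); print(s['tcp_pos'],q2R(s['orientation']).round(3).tolist())
E
```

```text
[[0.6086 0.1824]
 [0.5963 0.2272]
 [0.6402 0.2399]] centre [0.62439527 0.21113457] sides 0.04650348351935051 0.04562373375405671 yaw 16.163326627802164
[[0.5934 0.1581]
 [0.5703 0.2405]
 [0.6663 0.266 ]] 0.08553773199327463 0.09926299110868356 yaw 14.92429755703641
clock: 3.25
tcp_pos: [0.4555, 0.04, 0.1211]
orientation: [0.001, 0.154, 0.988, 0.0]
wrist_force: [-0.2, 0.2, 0.4]
finger_gap: 0.0856
grip_force: 0.0
[0.456021   0.0398174  0.12145299] [[-0.953, 0.304, 0.002], [0.304, 0.953, -0.0], [-0.002, 0.001, -1.0]]
```

View pics/w2.png

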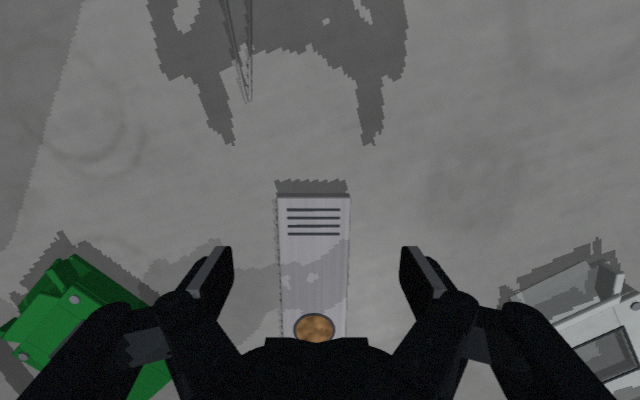

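The carrier lies centred between the fingers and square to them (edges at columns 278 and 350), and the stage measurements agree: window at (0.6246, 0.211), yaw about 15.7°. Next: descend and grip.

```bash
python3 -m handwheel '{"deltas":[[1,0,0,0.55,0],[1,0,0,0.55,0],[1,0,0,0,0],[-1,0,0,0,0],[-1,0,0,0,0],[-1,0,0,0,0],[-1,0,0,0,0],[-1,0,0,0,0]]}' 60
```

```text
clock: 4.3
tcp_pos: [0.4561, 0.0394, 0.0777]
orientation: [0.001, 0.154, 0.988, 0.0]
wrist_force: [-3.0, -0.3, 10.4]
finger_gap: 0.0466
grip_force: 59.8
```

```bash
python3 -m handwheel '{"deltas":[[-1,0,0,-0.4,0],[-1,0,0,-0.4,0],[-1,0,0,-0.2,-0.6],[-1,0,0,0,-0.7],[-1,0,0,0,-0.7],[-1,0,0,0,-0.7],[-1,0,0,0,-0.64],[-1,0.04,0.6,0,0],[-1,0.04,0.6,0,0],[-1,0.04,0.6,0,0],[-1,0.04,0.6,0,0],[-1,0,0.6,0,0],[-1,0,0,0,0],[-1,0,0,0,0]]}'
python3 - <<'E'
from h import *
w=cam('wrist'); f=w['frame']; s=status.get_state(); print(s['tcp_pos'],q2R(s['orientation']).round(3).tolist())
cv2.imwrite('pics/w3.png',f[:,:,::-1])
c=cam('side'); cv2.imwrite('pics/s3.png',cv2.resize(c['frame'][120:220,200:380,::-1],None,fx=4,fy=4,interpolation=cv2.INTER_CUBIC))
t=cam('top'); hs=cv2.cvtColor(t['frame'],cv2.COLOR_RGB2HSV)
E
```

```text
clock: 6.05
tcp_pos: [0.4169, 0.153, 0.1162]
orientation: [0.0, -0.136, 0.991, -0.0]
wrist_force: [0.9, -0.1, -0.6]
finger_gap: 0.0468
grip_force: 61.6
[0.41692594 0.15280514 0.116122  ] [[-0.963, -0.269, 0.001], [-0.269, 0.963, -0.0], [-0.0, -0.0, -1.0]]
```

View pics/w3.png

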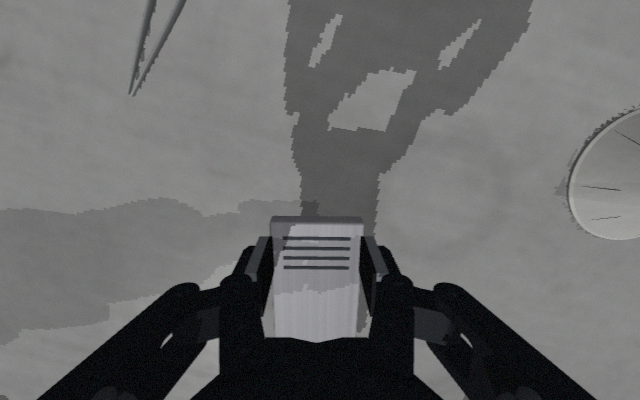

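View pics/s3.png

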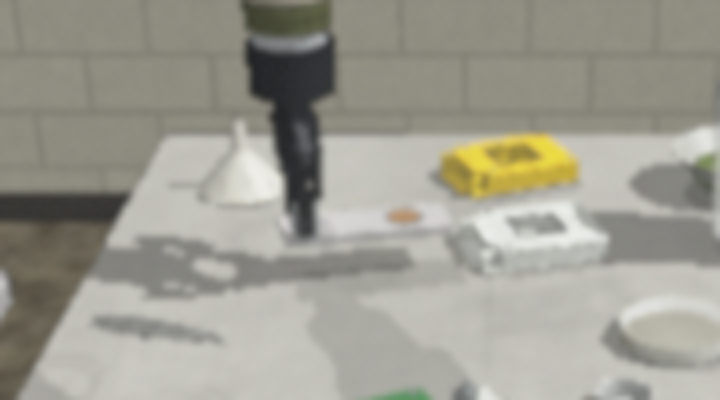

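The carrier is held by its grip end, with its edges parallel to the fingers. I'll check its pitch and yaw from depth and the coupon.

```bash
python3 - <<'E'
from h import *
s=status.get_state(); g=s['tcp_pos']; X=-q2R(s['orientation'])[:,0]; Y=q2R(s['orientation'])[:,1]
def loc(p): d=np.asarray(p)-g; return np.stack([d@X,d@Y,np.asarray(p)[...,2]],-1)
for n in('top','side','wrist'):
    c=cam(n); L=loc(cloud(c)); 
    if n!='wrist':
        hs=cv2.cvtColor(c['frame'],cv2.COLOR_RGB2HSV); m=(L[...,0]>.06)&(L[...,0]<.12)&(abs(L[...,1])<.03)&(L[...,2]>.02)&(hs[...,1]>80)
        v,u=np.where(m)
        if len(u): print(n,'coupon local by depth',L[m].mean(0).round(4),'n',len(u),'ray@.0485',loc(ray(c,u.mean(),v.mean(),.0485)).round(4))
    m=(abs(L[...,1])<.02)&(L[...,2]>.02)&(L[...,2]<.08)
    for a,b in((-.03,-.012),(.02,.05),(.05,.08),(.08,.11),(.11,.14)):
        k=m&(L[...,0]>a)&(L[...,0]<b)
        if k.sum()>5: print(n,a,b,k.sum(),np.median(L[k],0).round(4))
E
```

```text
top coupon local by depth [ 0.095  -0.0005  0.0459] n 39 ray@.0485 [ 0.0947 -0.0007  0.0485]
top 0.05 0.08 14 [ 0.0726 -0.0167  0.047 ]
top 0.08 0.11 114 [ 0.098  -0.0016  0.0457]
top 0.11 0.14 97 [ 0.1198 -0.      0.0453]
side coupon local by depth [0.0931 0.0003 0.0458] n 6 ray@.0485 [ 0.0919 -0.0056  0.0485]
side -0.03 -0.012 8 [-0.0154 -0.0037  0.0473]
side 0.02 0.05 36 [0.0354 0.0019 0.0472]
side 0.05 0.08 36 [ 0.0648 -0.0023  0.0466]
side 0.08 0.11 38 [ 0.0949 -0.0014  0.046 ]
side 0.11 0.14 29 [ 1.202e-01 -1.000e-04  4.510e-02]
wrist -0.03 -0.012 1463 [-0.0176 -0.0002  0.0475]
wrist 0.02 0.05 2864 [0.0343 0.0003 0.0468]
wrist 0.05 0.08 778 [ 0.0545 -0.0003  0.0463]
```

The carrier is level (about 2 mm of sag at the tip) and its coupon is 94 mm ahead of the TCP. The lateral error to the slot is under 1 mm. I'll lower it and push in.

```bash
python3 -m handwheel '{"deltas":[[-1,0,0,0.35,0],[-1,0,0,0.37,0],[-1,0,0,0,0],[-1,-0.25,0,0,0],[-1,-0.25,0,0,0],[-1,-0.25,0,0,0],[-1,-0.25,0,0,0],[-1,-0.25,0,0,0],[-1,-0.25,0,0,0],[-1,0,0,0,0]]}'
```

```text
clock: 7.6
tcp_pos: [0.4754, 0.1697, 0.0871]
orientation: [0.0, -0.136, 0.991, 0.0]
wrist_force: [0.3, -0.0, -1.5]
finger_gap: 0.0466
grip_force: 61.7
```

```bash
python3 -m handwheel '{"deltas":[[-1,-0.2,0,0,0],[-1,-0.2,0,0,0],[-1,-0.2,0,0,0],[-1,-0.2,0,0,0],[-1,-0.2,0,0,0],[-1,-0.2,0,0,0],[-1,0,0,0,0]]}'
```

```text
clock: 8.48
tcp_pos: [0.5214, 0.1826, 0.0871]
orientation: [0.0, -0.136, 0.991, 0.0]
wrist_force: [-0.2, 0.2, -0.4]
finger_gap: 0.0467
grip_force: 61.7
```

```bash
python3 -m handwheel '{"deltas":[[-1,-0.1,0,0.04,0],[-1,-0.1,0,0,0],[-1,-0.1,0,0,0],[-1,-0.05,0,0,0],[-1,0,0,0,0]]}'; python3 -m handwheel '{"deltas":[[-1,-0.05,0,0,0],[-1,-0.05,0,0,0],[-1,0,0,0,0]]}'
```

```text
clock: 9.1
tcp_pos: [0.5342, 0.1862, 0.0855]
orientation: [0.0, -0.136, 0.991, 0.0]
wrist_force: [-0.7, 0.1, -1.0]
finger_gap: 0.0465
grip_force: 61.8
clock: 9.48
tcp_pos: [0.5364, 0.1868, 0.0848]
orientation: [-0.002, -0.136, 0.991, -0.0]
wrist_force: [-4.5, -2.4, -1.0]
finger_gap: 0.0463
grip_force: 61.9
```

```bash
python3 -m handwheel '{"deltas":[[-1,-0.05,0,0.04,0],[-1,-0.05,0,0,0],[-1,0,0,0,0]]}'; python3 -m handwheel '{"deltas":[[1,0,0,0,0],[1,0,0,0,0],[1,0,0,0,0],[1,0,0,0,0],[1,0,0,-0.8,0],[1,0.6,0,-0.9,0],[1,0.6,0,-0.9,0],[1,0.6,0,-0.9,0],[1,0,0,-0.9,0],[1,0,0,0,0]]}'
python3 - <<'E'
from h import *
s=status.get_state(); print(s['tcp_pos'])
t=cam('top')
for n,c in(('wrist',cam('wrist')),('side',cam('side')),('top',t)):
    hs=cv2.cvtColor(c['frame'],cv2.COLOR_RGB2HSV); P=cloud(c); D=P-[.6246,.211,0]
    m=(np.hypot(D[...,0],D[...,1])<.03)&(hs[...,1]>90)&(hs[...,0]<22); v,u=np.where(m)
    if len(u): print(n,len(u),ray(c,u.mean(),v.mean(),.015).round(4))
    if n=='wrist': cv2.imwrite('pics/w4.png',c['frame'][:,:,::-1])
E
```

```text
clock: 9.85
tcp_pos: [0.537, 0.187, 0.0828]
orientation: [-0.005, -0.136, 0.991, -0.001]
wrist_force: [-12.3, -5.1, 7.4]
finger_gap: 0.0466
grip_force: 63.4
clock: 11.1
tcp_pos: [0.4741, 0.1693, 0.2633]
orientation: [0.004, -0.136, 0.991, 0.0]
wrist_force: [0.1, -0.2, -0.1]
finger_gap: 0.0855
grip_force: 0.0
[0.47406711 0.16925718 0.26330152]
wrist 324 [0.6238 0.2099 0.015 ]
top 55 [0.6228 0.2119 0.015 ]
```

View pics/w4.png

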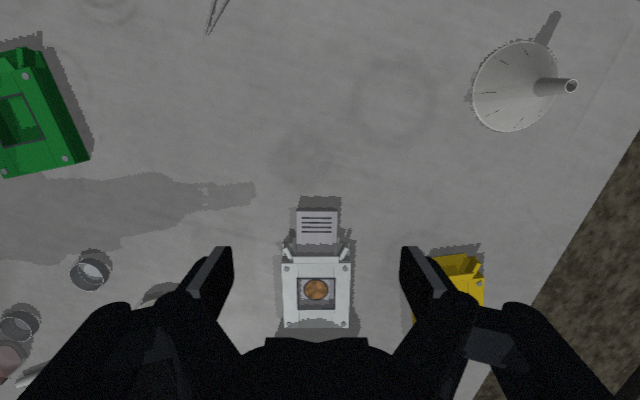

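The carrier is home, with the coupon centred in the window at (316,290). Now to the holder.

```bash
python3 -m handwheel '{"deltas":[[1,0.28,-0.96,-0.2,0],[1,0.28,-0.96,-0.2,0],[1,0.28,-0.96,-0.2,0],[1,0.28,-0.96,-0.2,0],[1,0.28,-0.96,-0.2,0],[1,0.28,-0.96,0,0],[1,0.28,-0.96,0,0],[1,0.28,-0.96,0,0],[1,0.28,-0.96,0,0.78],[1,0.28,-0.96,0,0.78],[1,0,0,0,0],[1,0,0,0,0]]}'
python3 - <<'E'
from h import *
w=cam('wrist'); cv2.imwrite('pics/w5.png',w['frame'][:,:,::-1]); np.savez('w5.npz',**{k:w[k] for k in('frame','depth','Rm','o','f','cx','cy')})
s=status.get_state(); print(s['tcp_pos'],q2R(s['orientation']).round(3).tolist())
t=cam('top'); 
for n,c in(('wrist',w),('top',t)):
  P=cloud(c); D=P-[.61,-.26,0]; near=(abs(D[...,0])<.13)&(abs(D[...,1])<.09)
  for a,b in((.008,.016),(.04,.06),(.06,.08),(.08,.1),(.1,.12),(.12,.15)):
    k=near&(P[...,2]>a)&(P[...,2]<b)
    if k.sum()>8: print(n,a,b,k.sum(),cv2.minAreaRect(P[k][:,:2].astype(np.float32)))
E
```

```text
clock: 12.75
tcp_pos: [0.4623, -0.2303, 0.2985]
orientation: [-0.001, -0.001, 1.0, 0.001]
wrist_force: [0.2, 1.0, 0.3]
finger_gap: 0.0851
grip_force: 0.0
[ 0.46247362 -0.22986329  0.29888751] [[-1.0, -0.002, -0.002], [-0.002, 1.0, 0.002], [0.002, 0.002, -1.0]]
wrist 0.008 0.016 2161 ((0.5841071009635925, -0.26021504402160645), (0.08465474098920822, 0.22099235653877258), 82.316162109375)
wrist 0.04 0.06 111 ((0.6436927318572998, -0.26764482259750366), (0.03562406823039055, 0.05848733335733414), 88.13348388671875)
wrist 0.06 0.08 295 ((0.6353645324707031, -0.26714906096458435), (0.03637344390153885, 0.041823964565992355), 11.264982223510742)
wrist 0.08 0.1 68 ((0.6152721643447876, -0.2664954364299774), (0.03304469585418701, 0.04434811696410179), 86.90533447265625)
wrist 0.1 0.12 167 ((0.5851796865463257, -0.26584067940711975), (0.023834168910980225, 0.042526308447122574), 88.930419921875)
wrist 0.12 0.15 359 ((0.5739397406578064, -0.26586365699768066), (0.021732307970523834, 0.021925348788499832), 88.90969848632812)
top 0.008 0.016 369 ((0.6096733808517456, -0.252666711807251), (0.15818694233894348, 0.23003168404102325), 89.284912109375)
top 0.04 0.06 84 ((0.6465011239051819, -0.26491478085517883), (0.03522537648677826, 0.06354054063558578), 87.63457489013672)
top 0.06 0.08 138 ((0.6321895122528076, -0.26543039083480835), (0.05211711674928665, 0.038702454417943954), 7.706089973449707)
top 0.08 0.1 61 ((0.6156917810440063, -0.26449304819107056), (0.0457531213760376, 0.026341479271650314), 1.5643280744552612)
top 0.1 0.12 65 ((0.5873614549636841, -0.2602684497833252), (0.025633161887526512, 0.03987697511911392), 72.30939483642578)
top 0.12 0.15 60 ((0.5747151374816895, -0.2631891965866089), (0.02328227087855339, 0.022650599479675293), 88.03450775146484)
```

View pics/w5.png

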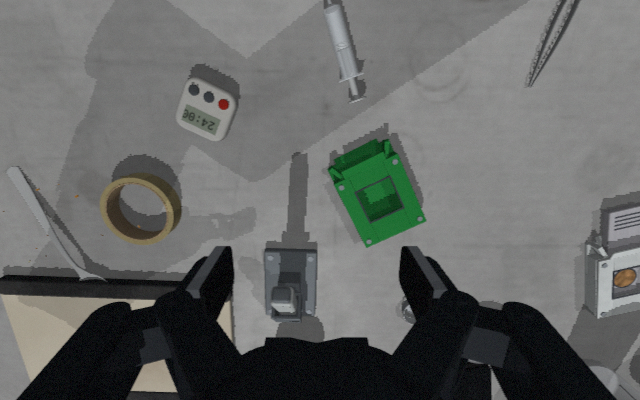

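The holder base's near edge is at about (265–317, 245) and the wand's tail at about (285,300), with yaw near zero. I'll refine this.

```bash
python3 - <<'E'
from h import *
w=dict(np.load('w5.npz')); P=cloud(w)
for u,v in((265,249),(317,245)): print('base corner',ray(w,u,v,.012).round(4), P[v+4,u+(4 if u<290 else -4)].round(4))
k=(abs(P[...,0]-.59)<.06)&(abs(P[...,1]+.266)<.03)&(P[...,2]>.09); Q=P[k]; print('max z',np.percentile(Q[:,2],[50,98,100]),'x min',Q[:,0].min())
# top face of the bar: points with x+... fit along lean direction
f=w['frame']; v,u=np.where(k); hi=Q[Q[:,2]>.1]
for a in np.arange(.1,.14,.005):
    q=Q[(Q[:,2]>a)&(Q[:,2]<a+.005)]
    if len(q): print(round(a,3),len(q),q.mean(0).round(4),q[:,0].min().round(4),q[:,0].max().round(4),q[:,1].min().round(4),q[:,1].max().round(4))
E
```

```text
base corner [ 0.5796 -0.3011  0.012 ] [ 0.5862 -0.2959  0.0114]
base corner [ 0.5735 -0.2289  0.012 ] [ 0.5844 -0.2346  0.0035]
max z [0.12202155 0.12886018 0.12989731] x min 0.5628665384919195
0.1 16 [ 0.6049 -0.264   0.1015] 0.6019 0.6064 -0.2764 -0.255
0.105 42 [ 0.5862 -0.2628  0.1085] 0.5698 0.5998 -0.2769 -0.2538
0.11 36 [ 0.5769 -0.2616  0.1126] 0.5692 0.5969 -0.2776 -0.2537
0.115 73 [ 0.5759 -0.2629  0.1176] 0.5638 0.5913 -0.2774 -0.2542
0.12 223 [ 0.5731 -0.2653  0.1226] 0.5629 0.5849 -0.2769 -0.2552
0.125 136 [ 0.5713 -0.2656  0.1272] 0.5669 0.576 -0.2746 -0.2566
```

```bash
python3 -m handwheel '{"deltas":[[1,-0.8,-0.22,0,0.14],[1,-0.82,-0.22,0,0],[1,-0.82,-0.23,0,0],[1,-0.82,-0.23,0,0],[1,0,0,0.6,0],[1,0,0,0.6,0],[1,0,0,0.6,0],[1,0,0,0.6,0],[1,0,0,0,0],[1,0,0,0,0]]}'
python3 - <<'E'
from h import *
w=cam('wrist'); cv2.imwrite('pics/w6.png',w['frame'][:,:,::-1])
E
```

```text
clock: 14.1
tcp_pos: [0.5929, -0.2684, 0.2048]
orientation: [0.0, 0.011, 1.0, -0.0]
wrist_force: [0.2, 0.1, -0.1]
finger_gap: 0.0856
grip_force: 0.0
```

View pics/w6.png

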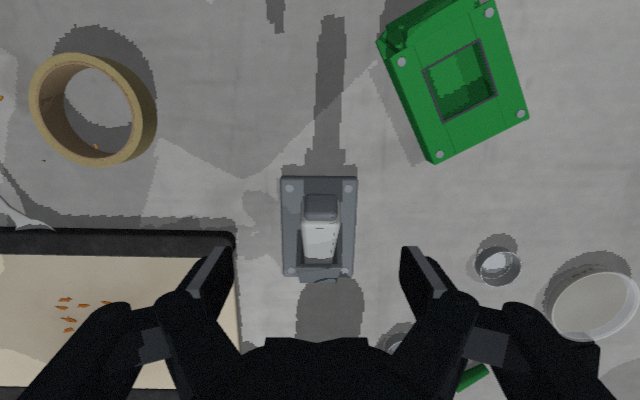

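The wand sits about 6 px right of the tool's centre (columns 304–340), roughly 2.5 mm. I'll correct that, descend and grip.

```bash
python3 -m handwheel '{"deltas":[[1,0,0.06,0.43,0],[1,0,0,0.44,0],[1,0,0,0.44,0],[1,0,0,0,0],[-1,0,0,0,0],[-1,0,0,0,0],[-1,0,0,0,0],[-1,0,0,0,0],[-1,0,0,0,0],[-1,0,0,0,0],[-1,0,0,0,0]]}' 50
```

```text
clock: 15.52
tcp_pos: [0.5927, -0.2667, 0.1521]
orientation: [0.0, 0.012, 1.0, -0.0]
wrist_force: [-0.8, 0.9, 5.3]
finger_gap: 0.0233
grip_force: 49.3
```

```bash
python3 -m handwheel '{"deltas":[[-1,0.18,0,-0.18,0],[-1,0.18,0,-0.18,0],[-1,0.18,0,-0.18,0],[-1,0.18,0,-0.18,0],[-1,0,0,0,0]]}';python3 -m handwheel '{"deltas":[[-1,0.2,0,-0.2,0],[-1,0.2,0,-0.2,0],[-1,0.2,0,-0.2,0],[-1,0.2,0,-0.2,0],[-1,0.2,0,-0.2,0],[-1,0.2,0,-0.2,0],[-1,0,0,0,0]]}'
python3 - <<'E'
from h import *
c=cam('side'); cv2.imwrite('pics/s7.png',cv2.resize(c['frame'][130:290,220:420,::-1],None,fx=3.5,fy=3.5,interpolation=cv2.INTER_CUBIC))
E
```

```text
clock: 16.15
tcp_pos: [0.5631, -0.266, 0.1814]
orientation: [0.0, 0.012, 1.0, -0.0]
wrist_force: [1.5, -0.0, 3.1]
finger_gap: 0.0234
grip_force: 49.1
clock: 17.02
tcp_pos: [0.5153, -0.2649, 0.2291]
orientation: [0.0, 0.012, 1.0, -0.0]
wrist_force: [0.5, -0.6, -0.8]
finger_gap: 0.0233
grip_force: 48.9
```

View pics/s7.png

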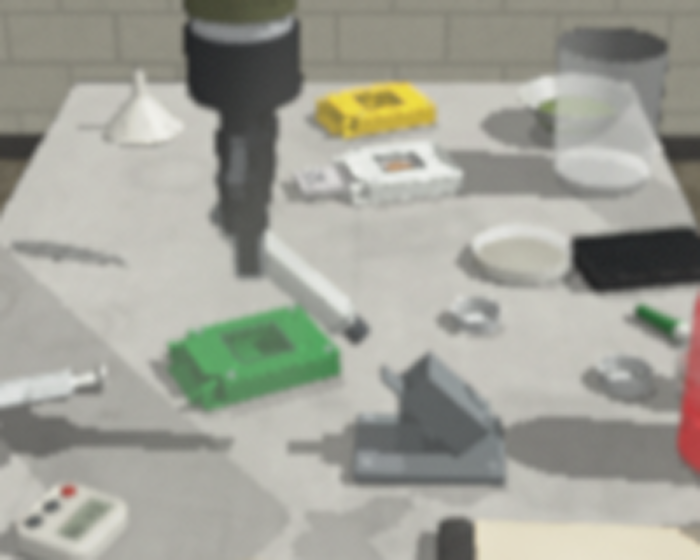

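The wand is out of the holder at 45°, with its lens at about (355,328) in the crop. I'll raise it clear, then see if it swings upright at the lightest grip, checking by depth numbers only (my picture budget is spent).

```bash
cat >> h.py <<'E'
def wand():
    "wand axis by PCA of side-view points below/ahead of the fingers, in the vertical plane of the tool"
    s=status.get_state(); g=s['tcp_pos']; T=q2R(s['orientation']); X=-T[:,0]; Y=T[:,1]
    out=[]
    for n in('side','top','wrist'):
        P=cloud(cam(n))-g; L=np.stack([P@X,P@Y,P[...,2]],-1)
        k=(abs(L[...,1])<.02)&(L[...,2]<-.02)&(L[...,2]>-.19)&(L[...,0]>-.12)&(L[...,0]<.12)&(np.hypot(L[...,0],L[...,2]+.054)<.125)&(P[...,2]+g[2]>.006)
        k&=(abs(L[...,0])>.016)|(L[...,2]<-.08)
        q=L[k]
        if len(q)<15: print(n,len(q)); continue
        c=q.mean(0); d=np.linalg.svd(q-c,full_matrices=False)[2][0]; d*=-np.sign(d[2])
        print(n,len(q),'c',c.round(3),'lean deg',np.degrees(np.arctan2(d[0],-d[2])).round(1),'side',np.degrees(np.arctan2(d[1],-d[2])).round(1),'far',q[q[:,2].argmin()].round(3))
E
python3 -m handwheel '{"deltas":[[-1,0,0,-0.5,0],[-1,0,0,-0.5,0],[-1,0,0,-0.5,0],[-1,0,0,0,0],[-1,0,0,0,0]]}'; python3 -c "
from h import *; wand()"
python3 -m handwheel '{"deltas":[[-1,0,0,0,0],[-1,0,0,0,0],[-1,0,0,0,0],[-1,0,0,0,0]]}' 20; python3 -c "
from h import *; wand()"
```

```text
clock: 17.7
tcp_pos: [0.5156, -0.2645, 0.2872]
orientation: [-0.001, 0.012, 1.0, 0.0]
wrist_force: [-0.1, 0.1, -1.6]
finger_gap: 0.0238
grip_force: 49.0
side 386 c [ 0.041 -0.009 -0.086] lean deg 45.6 side 0.2 far [ 0.069 -0.007 -0.129]
top 144 c [ 0.047  0.006 -0.09 ] lean deg 48.6 side -7.0 far [ 0.073  0.01  -0.125]
wrist 2455 c [-0.012 -0.    -0.038] lean deg 50.7 side 0.0 far [ 0.08  -0.001 -0.12 ]
clock: 18.35
tcp_pos: [0.5157, -0.2648, 0.2883]
orientation: [0.0, 0.012, 1.0, 0.0]
wrist_force: [0.2, 0.4, -0.9]
finger_gap: 0.023
grip_force: 49.0
side 380 c [ 0.04  -0.009 -0.086] lean deg 45.5 side 0.0 far [ 0.071 -0.006 -0.13 ]
top 141 c [ 0.046  0.006 -0.089] lean deg 48.0 side -6.2 far [ 0.072  0.01  -0.126]
wrist 2451 c [-0.011 -0.    -0.038] lean deg 50.8 side 0.0 far [ 0.08  -0.001 -0.12 ]
```

```bash
python3 -m handwheel '{"deltas":[[-0.8,0,0,0,0],[-0.8,0,0,0,0],[-0.8,0,0,0,0]]}' 20; python3 -m handwheel '{"deltas":[[-0.6,0,0,0,0],[-0.6,0,0,0,0]]}' 20; python3 -c "
from h import *; wand()"
```

```text
clock: 18.88
tcp_pos: [0.5157, -0.2647, 0.2883]
orientation: [0.0, 0.012, 1.0, 0.0]
wrist_force: [-0.0, -0.7, -0.4]
finger_gap: 0.0234
grip_force: 49.0
clock: 19.12
tcp_pos: [0.5157, -0.2647, 0.2883]
orientation: [0.0, 0.012, 1.0, 0.0]
wrist_force: [-0.2, -0.3, -0.9]
finger_gap: 0.0237
grip_force: 49.0
side 379 c [ 0.04  -0.009 -0.086] lean deg 45.4 side -0.2 far [ 0.071 -0.008 -0.129]
top 142 c [ 0.046  0.006 -0.089] lean deg 48.6 side -6.6 far [ 0.073  0.009 -0.131]
wrist 2454 c [-0.011 -0.    -0.038] lean deg 50.8 side 0.0 far [ 0.081  0.    -0.121]
```

The grip won't loosen while it holds, so I'll turn the wand mechanically. The side of the lens end goes under the tip of the fixed holder's tongue, then the grip moves +x so the wand pivots upright. First I'll measure the tongue tip.

```bash
python3 - <<'E'
from h import *
for n in('side','top'):
    P=cloud(cam(n)).reshape(-1,3)
    k=(abs(P[:,1]+.266)<.04)&(P[:,0]>.54)&(P[:,0]<.72); P=P[k]
    for a in (.004,.008,.014,.03,.04,.05,.055,.06,.065,.07,.075,.08,.085,.09,.1):
        q=P[(P[:,2]>a)&(P[:,2]<a+.005)]
        if len(q)>2: print(n,a,len(q),'x',q[:,0].min().round(4),q[:,0].max().round(4),'y',q[:,1].min().round(4),q[:,1].max().round(4))
E
```

```text
side 0.004 52 x 0.5859 0.6939 y -0.3059 -0.238
side 0.008 442 x 0.586 0.6957 y -0.306 -0.2297
side 0.014 29 x 0.5916 0.6886 y -0.3055 -0.2368
side 0.03 43 x 0.6191 0.6854 y -0.2893 -0.272
side 0.04 45 x 0.6194 0.6806 y -0.2895 -0.2534
side 0.05 51 x 0.6239 0.6705 y -0.2907 -0.2492
side 0.055 60 x 0.6188 0.6649 y -0.2888 -0.2504
side 0.06 65 x 0.6139 0.6598 y -0.2891 -0.2512
side 0.065 55 x 0.6064 0.6573 y -0.2886 -0.2495
side 0.07 36 x 0.6064 0.6521 y -0.2876 -0.2523
side 0.075 31 x 0.6333 0.6469 y -0.2894 -0.2506
side 0.08 5 x 0.6383 0.6414 y -0.2807 -0.2527
top 0.004 139 x 0.5547 0.7195 y -0.3056 -0.2263
top 0.008 265 x 0.5575 0.6916 y -0.3032 -0.2264
top 0.014 110 x 0.583 0.6903 y -0.3011 -0.2278
top 0.03 15 x 0.6142 0.6834 y -0.2732 -0.2479
top 0.04 31 x 0.6154 0.6786 y -0.2833 -0.2477
top 0.05 43 x 0.6192 0.6705 y -0.284 -0.2471
top 0.055 42 x 0.6155 0.6637 y -0.2821 -0.2476
top 0.06 33 x 0.6118 0.6595 y -0.2834 -0.2483
top 0.065 47 x 0.6022 0.6555 y -0.2831 -0.2469
top 0.07 31 x 0.6017 0.6493 y -0.2839 -0.2478
top 0.075 29 x 0.6041 0.6452 y -0.284 -0.2486
top 0.08 8 x 0.6323 0.641 y -0.2802 -0.2596
```

The base spans x 0.586–0.696 (110 mm, as given), and the tongue tip is at about (0.603, −0.267, 0.069). The approach is back, then down, then forward until just short of contact.

```bash
python3 -m handwheel '{"deltas":[[-1,0.25,-0.05,0,0],[-1,0,0,0.66,0],[-1,0,0,0.66,0],[-1,0,0,0.66,0],[-1,0,0,0.66,0],[-1,0,0,0,0],[-1,-0.2,0,0,0],[-1,-0.2,0,0,0],[-1,-0.1,0,0,0],[-1,0,0,0,0]]}' 50; python3 -c "
from h import *; wand()"
```

```text
clock: 20.62
tcp_pos: [0.5263, -0.267, 0.1831]
orientation: [0.0, 0.012, 1.0, -0.0]
wrist_force: [-0.6, 0.7, -1.2]
finger_gap: 0.0234
grip_force: 49.1
side 462 c [ 0.055 -0.006 -0.093] lean deg 53.8 side 5.2 far [ 0.098 -0.018 -0.13 ]
top 207 c [ 0.071  0.004 -0.105] lean deg 63.9 side -13.4 far [-0.023  0.016 -0.175]
wrist 2975 c [ 0.005  0.    -0.051] lean deg 51.5 side 1.0 far [ 0.099  0.001 -0.13 ]
```

```bash
python3 -m handwheel '{"deltas":[[-1,-0.15,0,0,0],[-1,-0.15,0,-0.02,0],[-1,-0.15,0,-0.05,0],[-1,-0.15,0,-0.05,0],[-1,0,0,0,0]]}';  python3 -m handwheel '{"deltas":[[-1,-0.15,0,-0.06,0],[-1,-0.15,0,-0.06,0],[-1,0,0,0,0]]}'; python3 -c "
from h import *; wand()"
```

```text
clock: 21.4
tcp_pos: [0.5448, -0.267, 0.1882]
orientation: [-0.006, 0.013, 1.0, 0.0]
wrist_force: [-20.7, 0.8, 14.2]
finger_gap: 0.0238
grip_force: 50.2
clock: 21.78
tcp_pos: [0.558, -0.2674, 0.1943]
orientation: [-0.004, 0.012, 1.0, -0.0]
wrist_force: [-17.9, 1.8, 19.9]
finger_gap: 0.0239
grip_force: 49.3
side 528 c [ 0.051 -0.007 -0.114] lean deg 47.7 side 3.0 far [ 0.065 -0.015 -0.159]
top 185 c [ 0.07   0.003 -0.128] lean deg 88.3 side -78.5 far [ 0.06   0.019 -0.161]
wrist 1775 c [ 0.008  0.    -0.056] lean deg 47.8 side 1.5 far [ 0.082  0.016 -0.141]
```

```bash
cat >> h.py <<'E'
def slabs(y=None,zs=np.arange(-.165,-.07,.008)):
    s=status.get_state(); g=s['tcp_pos']; c=cam('side'); P=cloud(c); hs=cv2.cvtColor(c['frame'],cv2.COLOR_RGB2HSV)
    k=(abs(P[...,1]-g[1])<.018)&(abs(P[...,0]-g[0])<.12)
    for a in zs:
        m=k&(P[...,2]-g[2]>a)&(P[...,2]-g[2]<a+.008)
        if m.sum()>1: 
            o=np.argsort(P[m][:,0]); xs=P[m][o][:,0]-g[0]; print(round(g[2]+a+.004,3),' '.join(f'{x*1000:.0f}/{v}' for x,v in list(zip(xs,hs[m][o][:,2]))[::max(1,len(xs)//14)]))
E
python3 -c "
from h import *; slabs()"
```

```text
0.033 61/96 64/92 64/94 64/96 66/94 69/92 69/86 71/94 74/93 76/95 81/99 86/98 94/97 114/97 119/98
0.041 61/96 61/101 61/118 64/88 66/85 66/83 69/86 71/92 74/91 76/94 89/97 94/97 99/97 106/97 116/121 117/153 118/145 119/136 119/154 119/141
0.049 38/140 69/89 72/94 76/98 78/97 91/97 98/98 108/145 110/141 111/152 112/145 112/134 114/153 114/145 115/140 117/145
0.057 36/124 44/81 49/125 61/124 63/102 64/111 66/91 69/89 73/98 76/98 81/99 88/98 101/156 104/156 106/155 108/153
0.065 26/170 36/115 41/82 46/100 53/137 56/154 59/151 66/98 69/123 74/93 78/98 93/142 94/156 96/156 97/174 99/156
0.073 24/160 31/148 34/150 39/148 43/168 46/166 48/144 51/151 74/102 77/135 79/99 86/155 88/156 91/152 92/156
0.081 19/141 24/154 26/152 29/152 31/154 34/159 38/215 41/215 41/219 41/169 43/213 79/148 81/123 81/142 83/148 84/146 85/147
0.089 16/142 19/145 21/147 24/153 24/151 26/157 29/159 29/164 31/161 34/202 34/187 36/220 36/220 36/209 38/219 38/219
0.097 12/149 14/144 14/150 16/150 19/151 21/151 21/156 24/159 26/161 29/200 29/185 31/217 31/219 31/207 33/217 34/219 34/215
0.105 7/150 9/155 12/151 14/153 16/157 17/155 19/163 19/156 21/167 24/171 24/198 26/218 26/192 29/215 29/219 29/212
0.113 2/154 4/153 7/150 7/146 9/153 9/154 12/152 14/155 14/157 17/161 19/171 21/204 21/214 24/215 24/218 24/211 26/214
0.121 -10/149 0/119 5/125 7/134 12/157 12/159 12/159 14/191 14/163 14/171 14/180 17/176 17/190 19/216 19/211 19/217 19/218 19/217 19/209 19/197 21/214 21/216 21/218 21/217
```

The wand has turned from 45° to about 30°, so this works. I'll continue.

```bash
python3 -m handwheel '{"deltas":[[-1,-0.12,0,-0.06,0],[-1,-0.12,0,-0.06,0],[-1,-0.12,0,-0.06,0],[-1,-0.12,0,-0.06,0],[-1,0,0,0,0]]}'; python3 -c "
from h import *; slabs()";  python3 -m handwheel '{"deltas":[[-1,-0.12,0,-0.03,0],[-1,-0.12,0,-0.03,0],[-1,0,0,0,0]]}';python3 -c "
from h import *; slabs()"
```

```text
clock: 22.6
tcp_pos: [0.5796, -0.268, 0.2023]
orientation: [-0.002, 0.012, 1.0, 0.0]
wrist_force: [-6.8, 1.5, 5.7]
finger_gap: 0.0234
grip_force: 49.3
0.041 39/96 40/122 42/90 45/83 49/92 54/96 62/98 67/98 77/97 87/98 95/153 97/168 98/151 100/138 101/148 103/152
0.049 14/149 50/93 57/97 59/98 67/97 74/99 82/102 87/146 88/135 90/153 90/136 92/143 93/145 94/147 95/139
0.057 12/148 19/81 24/142 39/123 42/112 45/95 47/98 49/98 52/94 55/94 62/98 69/97 79/120 81/150 83/167 85/147
0.065 9/142 17/90 22/85 29/132 34/150 37/150 39/140 45/150 49/99 52/94 57/99 69/109 72/156 74/153 75/174 78/156
0.073 4/163 9/139 17/148 22/136 27/107 29/139 51/97 55/135 57/148 61/114 64/156 66/145 67/156 69/156
0.081 2/166 7/149 7/149 9/152 12/155 14/148 17/159 19/169 22/189 24/153 59/119 59/124 59/125 61/143 62/146
0.089 2/154 2/162 4/152 5/150 5/149 7/152 7/152 9/152 9/154 9/155 12/159 12/157 14/161 14/160 14/165 17/183 17/177 17/171 19/202 19/196 22/205 22/206 22/202 22/200
0.097 -3/164 -0/160 -0/156 -0/152 2/150 2/151 5/150 5/151 7/155 7/154 7/153 9/157 9/156 12/160 12/162 14/169 14/175 17/196 17/201 17/189 
[... 1410 characters left out ...]
/197 12/195 12/194
0.099 -8/166 -5/151 -5/151 -3/151 -3/151 -0/154 2/156 2/157 5/160 7/166 9/189 9/183 12/200 12/201
0.107 -10/164 -8/151 -8/161 -8/155 -5/150 -5/150 -3/153 -3/153 -0/155 -0/155 -0/156 2/159 2/159 2/158 2/158 5/165 5/163 5/161 7/181 7/178 7/173 9/197 9/196 9/195 9/193
0.115 -10/163 -10/161 -8/150 -8/150 -7/150 -5/151 -5/151 -5/151 -3/154 -3/153 -3/154 -0/156 -0/157 -0/158 2/161 2/161 5/172 5/166 5/169 7/187 7/185 7/190 9/194 9/200 9/201 9/200 9/199
0.123 -12/167 -10/155 -10/160 -10/151 -7/149 -7/146 -7/148 -5/150 -5/149 -5/144 -3/150 -3/153 -3/145 -0/153 -0/156 -0/147 2/162 2/154 2/161 5/175 5/170 5/177 7/186 7/195 7/193
0.131 -12/163 -12/158 -10/144 -7/133 -5/130 5/143 9/175
```

```bash
python3 -m handwheel '{"deltas":[[-1,-0.12,0,-0.03,0],[-1,-0.12,0,-0.03,0],[-1,-0.1,0,0,0],[-1,0,0,0,0]]}'; python3 -c "
from h import *; slabs()"
```

```text
clock: 23.58
tcp_pos: [0.603, -0.2686, 0.2062]
orientation: [-0.002, 0.012, 1.0, 0.0]
wrist_force: [-4.3, -0.3, 0.1]
finger_gap: 0.0234
grip_force: 49.4
0.045 23/90 31/96 33/97 38/99 41/98 46/98 53/96 66/109 68/125 70/139 71/143 72/146 73/155 74/151 75/142 76/173
0.053 -12/166 19/114 21/92 23/94 26/97 27/94 31/98 36/98 41/99 48/98 53/99 58/102 61/153 63/129 64/154 66/153 67/134
0.061 -14/150 -9/75 -2/130 13/146 16/133 19/111 21/115 26/100 29/95 33/98 38/98 50/99 54/157 56/156 58/156
0.069 -14/114 -7/75 1/119 3/169 8/150 11/159 28/95 31/92 34/99 38/101 43/111 46/157 48/124 49/157 51/157
0.077 -16/162 -14/125 -12/143 -9/133 -7/121 -4/138 -2/122 30/95 34/149 35/116 36/123 36/143 38/142 38/148 39/160 41/154 41/156 43/154 44/165
0.085 -16/159 -16/160 -16/159 -14/147 -14/147 -11/149 -11/150 -9/154 -9/152 -7/156 -7/154 -4/160 -4/158 -2/168 -2/168 -2/165 -2/154 1/165 1/173
0.093 -16/159 -16/159 -14/147 -14/148 -14/147 -14/147 -11/151 -11/151 -11/150 -9/153 -9/153 -9/153 -9/152 -7/155 -7/157 -7/154 -7/155 -4/159 -4/158 -4/159 -4/159 -2/168 -2/168 1/184 1/179 1/182
0.101 -16/159 -16/159 -16/159 -14/148 -14/148 -11/151 -11/152 -11/151 -9/154 -9/154 -7/157 -7/156 -4/160 -4/159 -2/169 -2/169 -2/169 1/186 1/186 1/186
0.109 -16/159 -16/159 -16/159 -14/149 -14/147 -14/148 -11/151 -11/151 -11/150 -9/154 -9/154 -7/157 -7/156 -4/159 -4/159 -4/160 -2/170 -2/169 -2/169 1/185 1/186 1/186
0.117 -16/162 -16/161 -16/160 -14/148 -14/148 -14/147 -11/150 -11/149 -9/152 -9/151 -9/149 -9/153 -7/150 -7/152 -7/155 -7/155 -4/154 -4/157 -4/159 -2/168 -2/168 1/183 1/185 1/184
0.125 -16/160 -16/159 -16/160 -14/147 -11/148 -11/148 -11/149 -9/144 -9/149 -9/148 -7/149 -7/148 -4/147 -4/151 -2/152 -2/161 -2/166 1/145 1/178 1/165
0.133 -16/161 -16/160 -16/160 -14/148 -14/147 -14/146 -14/148 -11/140 -11/144 -11/143 -11/147 -7/140 -4/137 -2/138 8/147 10/172
```

The wand is now vertical in the side view (edges at −16 and +1 mm at every height). Its centre is about 8 mm behind the grasp line. I'll back off, lift and carry it to the stage.

```bash
python3 -m handwheel '{"deltas":[[-1,0.25,0,0,0],[-1,0.25,0,0,0],[-1,0,0,-0.5,0],[-1,0,0,-0.5,0],[-1,0,0,-0.5,0],[-1,0,0,-0.5,0],[-1,0,0,0,0]]}'; python3 -m handwheel '{"deltas":[[-1,0,0.3,0,0],[-1,-0.06,0.6,0,0],[-1,-0.06,0.6,0,0],[-1,-0.06,0.6,0,0],[-1,-0.06,0.6,0,0],[-1,-0.06,0.6,0,0],[-1,-0.06,0.6,0,0],[-1,-0.06,0.6,0,0],[-1,-0.06,0.6,0,0],[-1,-0.06,0.6,0,0],[-1,-0.06,0.6,0,0],[-1,-0.06,0.6,0,0],[-1,-0.06,0.6,0,0],[-1,-0.06,0.6,0,0],[-1,-0.06,0.6,0,0],[-1,-0.06,0.6,0,0],[-1,-0.06,0.6,0,0],[-1,-0.06,0.6,0,0],[-1,-0.06,0.6,0,0],[-1,0,0.6,0,0]]}'; python3 -m handwheel '{"deltas":[[-1,0,0.3,0,0],[-1,0,0,0,0],[-1,0,0,0,0]]}'
```

```text
clock: 24.5
tcp_pos: [0.5846, -0.2688, 0.2887]
orientation: [0.002, 0.012, 1.0, -0.001]
wrist_force: [-0.2, 0.4, -1.9]
finger_gap: 0.0231
grip_force: 49.1
clock: 27.0
tcp_pos: [0.6385, 0.2001, 0.2866]
orientation: [0.0, 0.012, 1.0, 0.0]
wrist_force: [-0.4, 0.2, -1.0]
finger_gap: 0.0234
grip_force: 49.1
clock: 27.38
tcp_pos: [0.6386, 0.2099, 0.2867]
orientation: [-0.0, 0.012, 1.0, -0.0]
wrist_force: [-0.9, -0.4, 0.3]
finger_gap: 0.0234
grip_force: 49.2
```

```bash
python3 - <<'E'
from h import *
g=status.get_state()['tcp_pos']
for n in('side','wrist','top'):
    P=cloud(cam(n)).reshape(-1,3); k=(abs(P[:,0]-g[0]+.008)<.03)&(abs(P[:,1]-g[1])<.03)&(P[:,2]<g[2]-.075)&(P[:,2]>.06); Q=P[k]
    if len(Q)<5: print(n,len(Q)); continue
    print(n,len(Q),'zmin',np.sort(Q[:,2])[:6].round(4))
    for a in np.arange(.12,.215,.01):
        q=Q[(Q[:,2]>a)&(Q[:,2]<a+.01)]
        if len(q)>3: print(a.round(3),len(q),'x',np.percentile(q[:,0],[3,97]).round(4),'y',np.percentile(q[:,1],[3,50,97]).round(4))
E
```

```text
side 101 zmin [0.1373 0.1378 0.1383 0.139  0.1416 0.1423]
0.13 4 x [0.6298 0.6399] y [0.2016 0.2034 0.2092]
0.14 12 x [0.6258 0.64  ] y [0.1984 0.2025 0.2075]
0.15 13 x [0.6222 0.6397] y [0.1961 0.2001 0.2115]
0.16 14 x [0.6255 0.6395] y [0.196  0.1984 0.2006]
0.17 15 x [0.6254 0.6393] y [0.194  0.1978 0.2023]
0.18 13 x [0.6253 0.6392] y [0.1939 0.1978 0.203 ]
0.19 13 x [0.6252 0.6391] y [0.195  0.1965 0.2033]
0.2 16 x [0.625  0.6389] y [0.1938 0.1977 0.2036]
wrist 1149 zmin [0.1374 0.1386 0.139  0.1394 0.1395 0.1396]
0.13 9 x [0.622 0.624] y [0.2043 0.2078 0.2137]
0.14 54 x [0.6215 0.6243] y [0.2044 0.2102 0.2156]
0.15 49 x [0.62   0.6236] y [0.1979 0.2102 0.2213]
0.16 157 x [0.62  0.623] y [0.1988 0.2102 0.2212]
0.17 157 x [0.6199 0.6234] y [0.1989 0.2101 0.2206]
0.18 187 x [0.6198 0.6227] y [0.1989 0.2095 0.2205]
0.19 229 x [0.6198 0.6227] y [0.1992 0.2101 0.2206]
0.2 262 x [0.6196 0.6227] y [0.1989 0.2101 0.2205]
0.21 45 x [0.6197 0.6219] y [0.1993 0.2095 0.2203]
top 40 zmin [0.142  0.1466 0.1506 0.1592 0.1629 0.1634]
0.16 11 x [0.6193 0.6344] y [0.1994 0.2026 0.2169]
0.17 4 x [0.6194 0.6313] y [0.1988 0.2009 0.2113]
0.18 9 x [0.6192 0.629 ] y [0.1991 0.2049 0.2144]
0.19 6 x [0.6195 0.6244] y [0.2    0.2015 0.2146]
0.2 4 x [0.6187 0.6257] y [0.1995 0.2057 0.2121]
```

The wand is vertical in both views. Its centre is at (0.631, 0.210) and the lens is at z ≈ 0.137. I'll shift 6.5 mm towards the robot and lower it 64 mm.

```bash
python3 -m handwheel '{"deltas":[[-1,0.16,0.03,0.3,0],[-1,0,0,0.3,0],[-1,0,0,0.3,0],[-1,0,0,0.3,0],[-1,0,0,0.2,0],[-1,0,0,0.2,0],[-1,0,0,0,0],[-1,0,0,0,0],[-1,0,0,0,0],[-1,0,0,0,0]]}'
python3 - <<'E'
from h import *
g=status.get_state()['tcp_pos']; print(g)
c=cam('wrist'); P=cloud(c); k=(abs(P[...,0]-g[0]+.008)<.03)&(abs(P[...,1]-g[1])<.03)&(P[...,2]<g[2]-.075)&(P[...,2]>.05); Q=P[k]
print('zmin',np.sort(Q[:,2])[:5].round(4))
for a in(.075,.095,.115,.135):
    q=Q[(Q[:,2]>a)&(Q[:,2]<a+.02)]
    if len(q): print(a,len(q),np.median(q,0).round(4),np.percentile(q[:,1],[3,97]).round(4))
for n,c in(('top',cam('top')),('side',cam('side')),('wrist',c)):
    hs=cv2.cvtColor(c['frame'],cv2.COLOR_RGB2HSV); P=cloud(c); D=P-[.6246,.211,0]
    m=(np.hypot(D[...,0],D[...,1])<.03)&(P[...,2]<.03)&(hs[...,1]>90)&(hs[...,0]<22); v,u=np.where(m)
    if len(u): print(n,len(u),ray(c,u.mean(),v.mean(),.015).round(4))
E
```

```text
clock: 28.78
tcp_pos: [0.6324, 0.2119, 0.2231]
orientation: [0.0, 0.012, 1.0, 0.0]
wrist_force: [0.0, 0.4, -2.0]
finger_gap: 0.0233
grip_force: 49.2
[0.63240535 0.21188343 0.22311613]
zmin [0.0741 0.0749 0.075  0.0752 0.0757]
0.075 89 [0.6158 0.2117 0.0834] [0.205  0.2192]
0.095 315 [0.6143 0.2124 0.1051] [0.2005 0.2235]
0.115 393 [0.6141 0.2123 0.1259] [0.2014 0.2228]
0.135 354 [0.614  0.2117 0.1418] [0.2012 0.2227]
top 41 [0.6214 0.2099 0.015 ]
wrist 583 [0.6226 0.2099 0.015 ]
```

```bash
python3 -c "
from workcell import hand_in; print(hand_in())"
```

```text
the job is handed in; nothing more can be done
None
```

I handed the job in with the carrier home and let go, and the wand held upright over the window (lens about 51 mm above it, about 1 mm off centre by my last measurement). No verdict came back, and I viewed 11 pictures, one over the limit of 10.

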